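# Put the planked deck sheet in the gluing press

### The job

The freshly planked ship's deck lies between the battens of the planking board, too flat to be picked up there: slide it out over the board's open end until it overhangs enough to be gripped by its long sides, and lay it flat on the bed of the gluing press, between the four dowels and up to the end stop. Lay the wooden caul flat on top of it, between the dowels and under where the clamp's foot comes down, then press the clamp's handle right down so that the clamp locks on the caul. Set the sheet and the caul down, do not drop them, and leave the sanding block, the side cutters and the spectacles where they are.

Things in the scene. Friction and masses are not known exactly. Their poses are not given: they have to be found in the camera images.
- deck_sheet: thin rigid deck sheet of pale wooden planks with dark seams, 62 (x) x 160 (y) x 4 mm thick, 32 g; origin at the centre of its underside, y along its length. It starts lying flat on the planking board, between the battens, all of it on the board
- planking_board: plywood board 103 (x) x 240 (y) mm, fixed to the table, upper face 30 mm above it. Two battens 16 mm wide, 6 mm high run along it with a channel 65 mm wide between them, open at both ends. Origin: centre of its underside, at table height; y runs along the channel to the open end meant for the sheet (robot's left). Behind the sheet (-y) 52 to 72 mm of channel floor are bare
- board_edge (a point): the middle of the board's open end, at y = +120 mm of the board on its upper face (30 mm above the table); same axes as the board. Nothing stands under or beside the sheet beyond it
- caul: dark hardwood block with a cork sole, 60 (x) x 110 (y) x 22 mm high, 130 g, lying on the table; origin at the centre of its underside
- press: gluing press fixed to the table: plywood base 12 mm thick, 116 mm (x) wide, y = -165 to +86 mm, carrying a narrow wooden bed 48 (x) x 164 (y) mm, top 36 mm above the table. Origin under the middle of the bed, at table height; y along the bed. Four 8 mm steel dowels at x = +-37, y = -66 and +14 mm, pointed tops 54 mm above the table, leave 66 mm across for sheet and caul, both lengthwise
- press_bed (a point): centre of the bed's top, 36 mm above the table, where the sheet's origin belongs; same axes as the press
- caul_seat (a point): 40 mm above the table and 26 mm from the middle of the bed towards the clamp: where the caul's origin belongs when it lies on the sheet; same axes as the press. The clamp's foot comes down 14 mm from here towards the clamp
- press_foot: round rubber foot of the clamp, 21 mm across, on a sprung spindle at the end of the arm; origin at the centre of its contact face. With the clamp locked it bears on the caul with 5 to 8 N
- press_handle (a joint): angle of the clamp's handle: 0 is raised (open, 1.05 rad above level), 1.05 is pressed right down (level, locked over centre; stop at 1.08). The linkage swings the arm down over the caul at the same time. It stays where it is left and takes about 3 N at the grip to move
- handle_pivot (a point): axis of the clamp's handle, along the press's x, at y = -144 mm of the press, 90 mm above the table; same axes as the press. The handle points from here to the press's -y, rising at (1.05 - joint) rad above level
- handle_grip (a point): middle line of the handle's black round grip (18 mm thick, from 44 to 120 mm from the pivot, its line 4 mm above the pivot when down), 85 mm from the pivot; raised, its end is 200 mm above the table; push it from above
- sanding_block: bystander: purple sanding block 34 x 64 x 10 mm on the table, between the board and the caul
- side_cutters: bystander: side cutters 42 x 110 x 13 mm, on the table at the right
- spectacles: bystander: spectacles 15 x 120 x 33 mm, on the side table at the left
- end_stop (a point): top middle of the end stop's face: a wooden strip 40 mm wide at y = -83.5 mm of the press, 44 mm above the table, between the bed and the clamp; same axes as the press
- clamp_pivot (a point): axis of the clamp's arm, at the -y end of the press (the robot's right), 80 mm above the table. Steel cheeks stand round it (y = -92 to -157 mm of the press, up to 100 mm above the table). The arm is raised clear of the bed at the start, its end up to 165 mm above the table

How it is judged (in metres and radians):
On the way, in this order (a step that is already met when the one before it is completed fails the run):
1. the sheet, still lying flat on the planking board, overhangs its open end by at least 30 mm (y of deck_sheet in the frame of board_edge between -0.05 and 0.005 m and z of deck_sheet in the frame of board_edge below 0.003 m and x of deck_sheet in the frame of board_edge between -0.01 and 0.01 m and angle between deck_sheet's own z axis and vertical below 0.05 rad), for 0.2 s.
2. the sheet lies flat on the bed of the press, between the dowels (horizontal distance between deck_sheet and press_bed below 0.014 m and z of deck_sheet in the frame of press_bed between -0.003 and 0.003 m and angle between the y axis of deck_sheet and the y axis of press, either way round below 0.08 rad and angle between deck_sheet's own z axis and vertical below 0.04 rad), for 0.2 s.
3. the caul lies flat on the sheet, between the dowels (horizontal distance between caul and caul_seat below 0.032 m and z of caul in the frame of caul_seat between -0.003 and 0.003 m and angle between caul's own z axis and vertical below 0.04 rad), for 0.2 s.
4. the handle is right down and the clamp's foot bears on the caul (value of joint press_handle above 0.98 rad and contact force between press_foot and caul above 2 N), for 0.2 s.
At the end, for the whole second after the job is handed in: Sheet flat on the bed between the dowels (within 14 mm of its middle, 0.08 rad of its direction), caul flat on it (within 32 mm of its seat), both tilted under 0.04 rad and at rest; handle down beyond 0.98 rad, the foot pressing on the caul with over 2 N (all of step 2 and all of step 3 and all of step 4 and linear speed of each of deck_sheet, caul below 0.01 m/s); the robot touches nothing.
It fails at once if the sheet or the caul is dropped (falls freely faster than 0.6 m/s) ((linear speed of deck_sheet above 0.6 m/s and contact force between the fingers and deck_sheet below 0.05 N) or (linear speed of caul above 0.6 m/s and contact force between the fingers and caul below 0.05 N)).
It fails at once if a bystander is pushed more than 40 mm out of its place (distance of any of sanding_block, side_cutters, spectacles from where it was at the start of the episode above 0.04 m).
It also fails if it takes over 72 s, if anything falls off the work surface, if the arm or the gripper's body presses on something with over 40 N, if the wrist force passes 120 N, or if a joint passes its speed limit or range.

### The arm

A 7-joint arm with a two-finger parallel gripper is mounted at the origin on a cart in front of the work surface, level with it; the furniture and walls round the work are solid. World frame = base frame: x ahead of the robot, y to its left, z up, the work surface at z = 0. Lengths are in m, angles in degrees, forces in N, time in s.
With the tool pointing down it reaches from about 0.4 to 0.85 m from the base axis. Payload 4.5 kg.
Tool frame: the origin (TCP) lies midway between the tips of the shut fingers; the grasp point (between the pads) lies r.grip_point_offset behind it (r.grip_point_offset is the distance from the TCP to the grasp point, in m); z points along the fingers, x is the direction in which the jaws open and shut, and the axes are right-handed (so a half turn about z gives the same grasp; the last joint's range is limited). The gripper opens to 85 mm and grips with 20 to 120 N. Pads are 22 mm wide; open, the fingers measure 114 mm over their backs; the gripper's body (76 mm by 85 mm) begins 54 mm behind the grasp point. The pads swing forward as they close: fully open they stand 13 mm farther back than shut.
Start: joints at [-70.371, 39.483, -11.15, 89.685, 9.013, 51.709, -12.324], TCP at [0.19, 0.595, 0.231] pointing down, gripper open.
Joint ranges: [-172.22, 172.22], [-26.19, 119.32], [-84.43, 86.54], [7.71, 146.69], [-57.33, 237.33], [2.42, 119.75], [-152.13, 152.13]. Speed limits (degrees/s): [147.25, 147.25, 180, 180, 180, 180, 180].

### API

Orientations are given as [roll, pitch, yaw] about the fixed x, y, z axes, in that order (R = Rz(yaw) Ry(pitch) Rx(roll)).
In Python, from plant import r, ik, cams, models gives the robot as it stands. The module is installed in compiled form; this text tells all that it offers. Calls block until the motion is done:
- r.movep(position, orientation): joint-space move of the TCP to a pose.
- r.line_to(position, feed=0.15, orientation=None, contact_N=None): straight line of the TCP; orientation=None keeps the orientation; feed is the mean speed in m/s. With contact_N (N) it stops when the force on the tool has changed by that much, and returns True; else False.
- r.move_j(angles): joint-space move.
- r.gripper_open() and r.close(grip_force=None): open the fingers fully, or close them until they stop; grip_force is the grip in N (None keeps the last).
- r.sleep(seconds).
- ik(position, orientation): joint angles nearest the present ones, or None.
- r.read_state(): the state.
- cams.get_image(name): name is "scene" or "side" or "wrist"; returns a dict with "frame" (400x640x3 uint8, red, green, blue), "camera_matrix" (3x3 intrinsics, pixels), "D" ([k1, k2, p1, p2, k3] as OpenCV has them; the pictures are not rectified), "origin" and "attitude" of the camera in the world. Camera axes: x right, y up, looking along -z (the intrinsics and any distortion apply to the point x, -y, -z); pixel columns grow to the right and rows downward; lengths in m; the calibration is good to about 2 mm. A picture is of the moment at which its call begins. There is no depth.
A pose or a line that the arm cannot do raises r.PlanningError and nothing moves.
- r.sign_off(): hands the job in, once; it reports no verdict.
Trained networks look in a picture, given as the dict that the camera call returned (one of the last four; its "shot" number tells which), for a name from the list of things; names that differ only in an ending like _2 or _b are one class to them, and where a whole thing is asked for, a point or a joint stands for the part that bears it (a point fixed in the world has none). Each returns a list of dicts, best first, with "score" (0 to 1); they miss things now and then, are a little off and sometimes report something else, mostly with a low value. They report only what shows in the picture. A call takes as long as a camera call.
- models.search_frame(picture, name): "at" ([row, column] in pixels, amid what is visible of it).
- models.tip_of(picture, name): "at" ([row, column] in pixels: a listed point, or the origin of a listed thing).
The state is a dict: "t": time; "q": joint angles; "dq": joint speeds; "joint_torque": joint torques, N m; "tool_pos": TCP position; "eef_rot": TCP orientation; "force": force on the tool from outside, world axes, zero at the start; "ft_torque": the same for the moment, N m; "width": finger opening in m.
Only numpy, scipy, OpenCV 4.12 (cv2) and the standard library are available. Lean on these libraries where they do the work, as an engineer would, in place of code of your own. Each camera call takes 0.05 s, during which the arm holds its last target.

## Working session

There is one attempt and no reset: what is moved stays moved. The work goes in short steps, each a Python script; the robot and the scene stay as the last script left them, time stands still between calls to the robot, and variables do not carry over. Pictures are saved under pics/ and viewed, and the job is handed in when it is done.

```bash
mkdir -p pics; ls; python3 - <<'E'
from plant import r,ik,cams,models
import cv2
print(r.read_state()); print(r.grip_point_offset)
for n in ["scene","side","wrist"]:
    p=cams.get_image(n); cv2.imwrite(f"pics/{n}0.png",p["frame"][:,:,::-1])
    print(n,p["camera_matrix"],p["D"],p["origin"],p["attitude"],p["shot"])
    for k in ["deck_sheet","board_edge","caul","press_bed","caul_seat","handle_pivot","end_stop","handle_grip","planking_board"]:
        try: print(k,[(x["at"],round(x["score"],2)) for x in models.tip_of(p,k)[:2]])
        except Exception as e: print(k,e)
E
```

```text
pics
{'t': 0.0, 'q': array([-70.37151344,  39.53179881, -11.14612027,  89.74765037,
         9.01286789,  51.70884675, -12.32381323]), 'dq': array([ 0.05752942,  0.00826944,  0.08290778,  0.04576156, -0.02679495,
       -0.07375489, -0.11395642]), 'joint_torque': array([ 6.91959940e-05, -5.39613783e+01, -1.26658928e+00, -1.58539349e+01,
        9.04824876e-03,  9.50513146e-03, -3.96007280e-06]), 'tool_pos': array([0.18977171, 0.59479082, 0.23048678]), 'eef_rot': array([1.79992713e+02, 1.06039190e-01, 7.23149325e+01]), 'force': array([-0.67979891,  0.59392641, -0.15762478]), 'ft_torque': array([-0.04664973, -0.02810093,  0.0537527 ]), 'width': 0.08528640664819181}
0.0187
scene [[370.36579256   0.         318.98235084]
 [  0.         370.36579256 200.58627251]
 [  0.           0.           1.        ]] [-0.04220494  0.          0.          0.          0.        ] [-0.17458949  1.23018404  0.81899551] [  62.55877471   -0.57694267 -151.14337333] 1
deck_sheet [([195.8, 348.9], 0.58)]
board_edge [([206.2, 339.8], 0.74)]
caul [([255.5, 306.6], 0.64)]
press_bed [([226.0, 274.8], 0.55)]
caul_
[... 484 characters left out ...]
)]
board_edge [([244.7, 298.0], 0.67)]
caul [([194.6, 290.9], 0.54)]
press_bed [([194.0, 335.0], 0.59)]
caul_seat [([197.2, 340.5], 0.6)]
handle_pivot [([199.4, 340.0], 0.97)]
end_stop [([202.3, 340.3], 0.61)]
handle_grip [([180.4, 342.5], 0.7), ([174.1, 321.5], 0.45)]
planking_board [([275.1, 289.0], 0.68)]
wrist [[354.77132509   0.         320.78083339]
 [  0.         354.77132509 202.76452681]
 [  0.           0.           1.        ]] [0.01388918 0.         0.         0.         0.        ] [0.11495154 0.62007755 0.37385056] [-17.68950425  -0.0781533   72.32873073] 3
deck_sheet []
board_edge []
caul []
press_bed []
caul_seat []
handle_pivot []
end_stop []
handle_grip []
planking_board []
```

View pics/scene0.png

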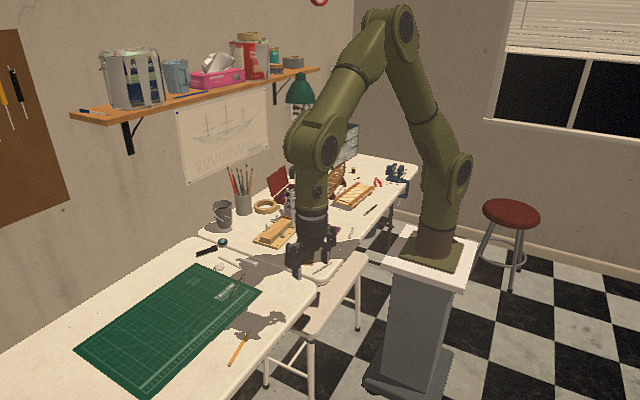

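View pics/side0.png

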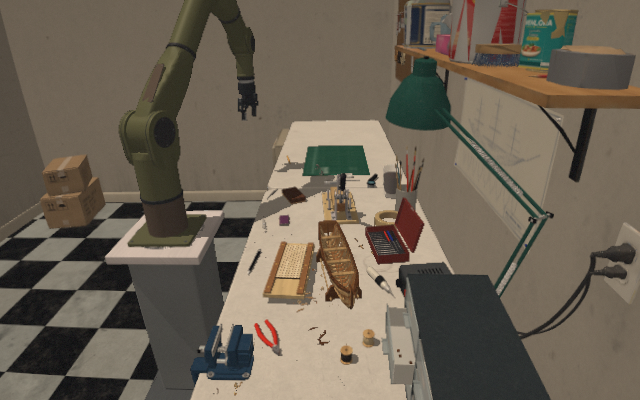

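View pics/wrist0.png

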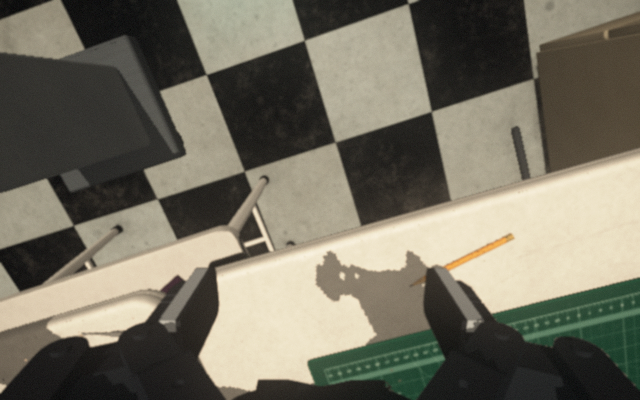

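The scene view shows the planking board at about (195,350) and the press at about (232,275). In the side view the board is at about (270,290), the caul at (195,291) and the press at (200,340). The wrist camera sees only the floor and the mat. Next I'll write helpers and get rough positions.

```bash
cat > h.py <<'E'
from plant import r,ik,cams,models
import numpy as np, cv2
from scipy.spatial.transform import Rotation as Ro
def ray(p,at):
    u=np.array([[[at[1],at[0]]]],float)
    n=cv2.undistortPoints(u,np.array(p["camera_matrix"]),np.array(p["D"]))[0,0]
    R=Ro.from_euler("xyz",p["attitude"],degrees=True).as_matrix()
    return np.array(p["origin"],float),R@np.array([n[0],-n[1],-1.])
def onz(p,at,z):
    o,d=ray(p,at); return o+d*(z-o[2])/d[2]
def proj(p,X):
    R=Ro.from_euler("xyz",p["attitude"],degrees=True).as_matrix()
    c=(np.atleast_2d(X)-np.array(p["origin"]))@R*[1,-1,-1]
    return cv2.projectPoints(c,np.zeros(3),np.zeros(3),np.array(p["camera_matrix"]),np.array(p["D"]))[0][:,0]
def snap(name,f):
    p=cams.get_image(name); cv2.imwrite(f"pics/{f}.png",p["frame"][:,:,::-1]); return p
Z={"deck_sheet":.03,"board_edge":.03,"planking_board":.0,"caul":0.,"press":0.,"press_bed":.036,"caul_seat":.04,"handle_pivot":.09,"end_stop":.044,"clamp_pivot":.08,"sanding_block":0.}
def tips(p,names):
    for k in names:
        for x in models.tip_of(p,k)[:2]:
            print(k,np.round(onz(p,x["at"],Z[k]),4),np.round(x["at"],1),round(x["score"],2))
E
python3 - <<'E'
from h import *
for n in ["scene","side"]:
    p=cams.get_image(n); print(n); tips(p,Z)
E
```

```text
scene
deck_sheet [ 0.4636 -0.2407  0.03  ] [193.5 348.7] 0.75
deck_sheet [0.5914 0.101  0.03  ] [217.8 287.4] 0.72
board_edge [ 0.4313 -0.0869  0.03  ] [208.4 340.8] 0.87
board_edge [ 0.6414 -0.0152  0.03  ] [203.9 292.2] 0.65
planking_board [ 0.4297 -0.2535  0.    ] [199.6 355.9] 0.95
caul [0.3986 0.2496 0.    ] [254.9 309.1] 0.58
caul [0.6179 0.0596 0.    ] [218.1 287.7] 0.33
press [0.6017 0.2105 0.    ] [235.3 270.7] 0.77
press_bed [0.56  0.208 0.036] [230.2 279.2] 0.68
press_bed [ 0.6497 -0.0542  0.036 ] [198.9 295.2] 0.57
caul_seat [0.5809 0.1691 0.04  ] [223.6 280.3] 0.67
handle_pivot [0.5928 0.0537 0.09  ] [200.7 292.8] 0.93
handle_pivot [ 0.4152 -0.0244  0.09  ] [203.  338.3] 0.25
end_stop [0.5769 0.1404 0.044 ] [219.9 285. ] 0.87
end_stop [ 0.4274 -0.0776  0.044 ] [206.7 340.8] 0.45
clamp_pivot [0.5923 0.087  0.08  ] [206.  288.7] 0.76
sanding_block [0.3701 0.0796 0.    ] [235.5 336.2] 0.41
side
deck_sheet [ 0.4473 -0.2348  0.03  ] [261.6 294.1] 0.8
board_edge [ 0.4606 -0.1351  0.03  ] [242.7 301.1] 0.68
planking_board [ 0.4364 -0.2548  0.    ] [274.9 290.1] 0.59
caul [0.3983 0.28   0.    ] [195.1 292.1] 0.51
caul [ 0.4345 -0.2643  0.    ] [277.  289.1] 0.42
press [0.5864 0.1847 0.    ] [204.9 340. ] 0.84
press_bed [0.58   0.2102 0.036 ] [193.4 338.1] 0.93
caul_seat [ 0.4496 -0.2516  0.04  ] [262.  294.3] 0.23
handle_pivot [0.5746 0.0613 0.09  ] [196.7 337.7] 0.75
handle_pivot [0.5983 0.1951 0.09  ] [181.6 343.2] 0.55
end_stop [0.5829 0.098  0.044 ] [204.3 339.8] 0.91
end_stop [0.5696 0.1834 0.044 ] [194.4 335.5] 0.71
clamp_pivot [0.5781 0.089  0.08  ] [196.  338.5] 0.62
sanding_block [0.3896 0.0543 0.    ] [221.8 284.3] 0.44
```

```bash
python3 - <<'E'
from h import *
for y in (0,180,-180):
    for P in ([.5,.14,.27],[.445,-.15,.2],[.445,-.1,.06],[.58,.25,.05],[.58,-.02,.15]):
        q=ik(P,[180,0,y]); print(y,P,None if q is None else np.round(q,0))
t=r.read_state()["t"]
r.movep([.5,.12,.3],[180,0,0]); print(r.read_state()["t"]-t)
p=snap("wrist","w1"); tips(p,[k for k in Z if k not in("deck_sheet","planking_board")])
r.movep([.445,-.17,.22],[180,0,0]); print(r.read_state()["t"]-t)
p=snap("wrist","w2"); tips(p,["deck_sheet","board_edge","planking_board"])
np.save("w2.npy",p,allow_pickle=True)
E
```

```text
0 [0.5, 0.14, 0.27] [-24.  29.   5. 106.  -4.  46. -17.]
0 [0.445, -0.15, 0.2] [ 16.  31.  -4. 118.   4.  31.   9.]
0 [0.445, -0.1, 0.06] [  9.  46.  -3. 126.  16.   8. -10.]
0 [0.58, 0.25, 0.05] [-27.  54.  -1.  96.   2.  31. -29.]
0 [0.58, -0.02, 0.15] [ -3.  42.   0. 102.  -1.  35.  -2.]
180 [0.5, 0.14, 0.27] [  7.  34. -46. 104.  30.  55. 129.]
180 [0.445, -0.15, 0.2] [ 42.  37. -47. 117.  40.  44. 150.]
180 [0.445, -0.1, 0.06] [ 32.  52. -43. 125.  72.  34. 114.]
180 [0.58, 0.25, 0.05] [ -7.  59. -39.  94.  49.  45. 111.]
180 [0.58, -0.02, 0.15] [ 22.  49. -45. 101.  44.  50. 137.]
-180 [0.5, 0.14, 0.27] [  7.  34. -46. 104.  30.  55. 129.]
-180 [0.445, -0.15, 0.2] [ 42.  37. -47. 117.  40.  44. 150.]
-180 [0.445, -0.1, 0.06] [ 32.  52. -43. 125.  72.  34. 114.]
-180 [0.58, 0.25, 0.05] [ -7.  59. -39.  94.  49.  45. 111.]
-180 [0.58, -0.02, 0.15] [ 22.  49. -45. 101.  44.  50. 137.]
2.0583
board_edge [ 0.4476 -0.1293  0.03  ] [339.7 283. ] 0.87
caul [0.4017 0.2662 0.    ] [ 28.4 234.7] 0.76
caul [ 0.4445 -0.155   0.    ] [340.7 283.4] 0.43
press [0.5816 0.2001 0.    ] [ 90.6 390.4] 0.79
press [0.6088 0.021  0.    ] [230.9 402.3] 0.51
press_bed [0.5755 0.1994 0.036 ] [ 91.3 391. ] 0.94
caul_seat [0.5792 0.1772 0.04  ] [112.5 393.7] 0.63
handle_pivot [0.5876 0.0575 0.09  ] [230.8 403.5] 0.61
end_stop [0.5816 0.1134 0.044 ] [170.2 392.8] 0.78
clamp_pivot [0.5817 0.0975 0.08  ] [192.2 398.6] 0.79
clamp_pivot [0.5872 0.0545 0.08  ] [229.9 400.9] 0.22
sanding_block [0.3895 0.0618 0.    ] [201.4 236.6] 0.63
3.7249999999999996
deck_sheet [ 0.4395 -0.2281  0.03  ] [233.6 314.4] 0.7
board_edge [ 0.45   -0.1335  0.03  ] [139.4 325.4] 0.93
```

View pics/w1.png

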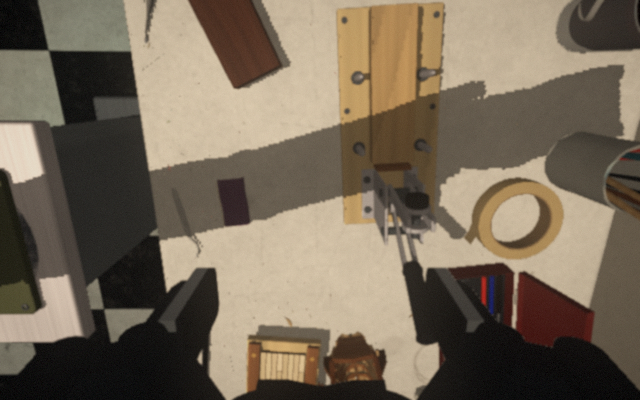

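View pics/w2.png

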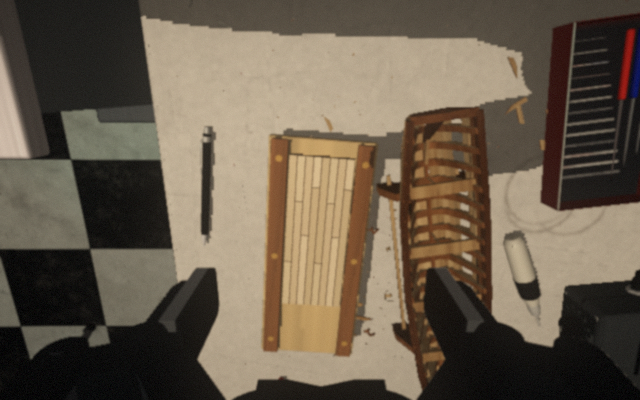

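In w1, the press bed is at about (90,391) and the caul's near corners are at (87,237) and (65,283). In w2, the board's corners (row, col) are about (136,271), (142,376), (351,264) and (355,352). The sheet's are (154,291), (157,355), (302,282) and (307,340).

```bash
python3 - <<'E'
from h import *
p=np.load("w2.npy",allow_pickle=True).item()
b=np.array([onz(p,a,.036) for a in [(136,271),(142,376),(351,264),(355,352)]])[:,:2]
s=np.array([onz(p,a,.034) for a in [(154,291),(157,355),(302,282),(307,340)]])[:,:2]
for n,v in(("b",b),("s",s)):
    d=v[0]+v[1]-v[2]-v[3]; print(n,v.round(4).tolist(),v.mean(0),np.degrees(np.arctan2(-d[0],d[1])), np.linalg.norm(d)/2, np.linalg.norm(v[0]-v[1]))
# big crop
f=p["frame"][110:380,230:410,::-1]; cv2.imwrite("pics/w2c.png",cv2.resize(f,None,fx=2.2,fy=2.2,interpolation=cv2.INTER_CUBIC))
E
```

```text
b [[0.4003, -0.1297], [0.4962, -0.135], [0.3833, -0.366], [0.4811, -0.3713]] [ 0.4402212  -0.25049549] -3.8943009027016857 0.2368449774458733 0.09610214636852667
s [[0.418, -0.1465], [0.4776, -0.1492], [0.4048, -0.3049], [0.4667, -0.311]] [ 0.44177687 -0.22791355] -4.30226032734132 0.16058684356748446 0.059755389017035414
```

View pics/w2c.png

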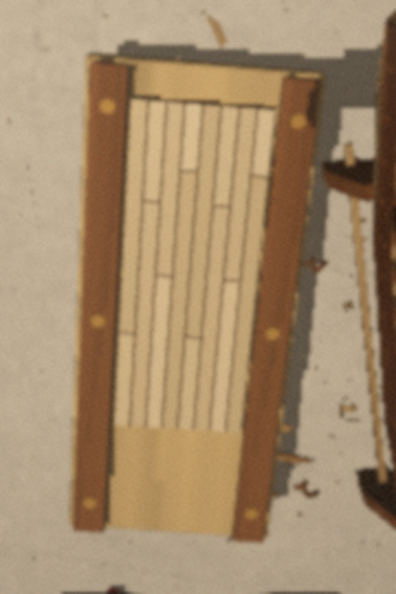

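The board centre is at about (0.4405, -0.2505) with yaw about -4°. The sheet sits 23 mm along the channel. I'll push it about 72 mm with shut fingers set behind it.

```bash
cat >> h.py <<'E'
BC=np.array([.4405,-.2505]); BY=-4.0
def bp(x,y,z):
    a=np.radians(BY); R=np.array([[np.cos(a),-np.sin(a)],[np.sin(a),np.cos(a)]])
    return [*(BC+R@[x,y]),z]
E
python3 - <<'E'
from h import *
p=np.load("w2.npy",allow_pickle=True).item()
for z in (0,.04,.08): print("ship",z,onz(p,(112,408),z),onz(p,(108,480),z))
t0=r.read_state()["t"]
O=[180,0,BY]
r.close(20)
r.movep(bp(0,-84,.07) if 0 else bp(0,-.084,.07),O)
s0=r.read_state()["force"]
c=r.line_to(bp(0,-.084,.024),.03,contact_N=4)
s=r.read_state(); print(c,s["tool_pos"],s["force"]-s0,s["t"]-t0)
zf=s["tool_pos"][2]
r.line_to([*s["tool_pos"][:2],zf+.0015],.05)
s=r.read_state(); print(s["tool_pos"],s["force"]-s0,s["width"],s["t"]-t0)
snap("wrist","w3")
E
```

```text
ship 0 [ 0.53215112 -0.11028819  0.        ] [ 0.60279869 -0.10645618  0.        ]
ship 0.04 [ 0.52250253 -0.10807006  0.04      ] [ 0.58536186 -0.1046605   0.04      ]
ship 0.08 [ 0.51285393 -0.10585194  0.08      ] [ 0.56792503 -0.10286482  0.08      ]
True [ 0.4345048  -0.33424653  0.0301214 ] [-0.94429873 -0.62681832  6.27160659] 2.8583
[ 0.43459669 -0.3343249   0.03163182] [-0.16111667 -1.15680992 -0.40180583] -8.773312414243628e-05 3.1083
```

View pics/w3.png

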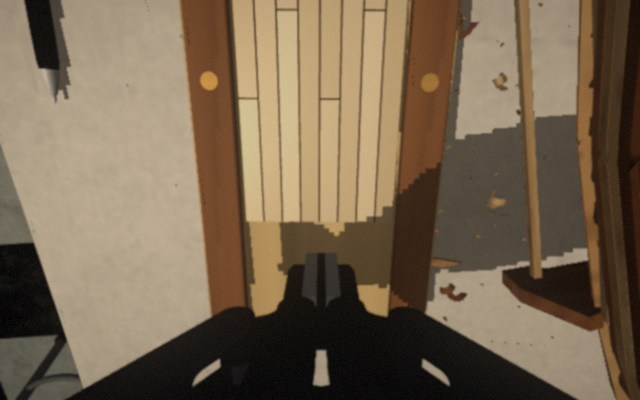

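The view from above shows the shut fingers centred in the channel at about (285,320), with the sheet's rear edge ahead at row 222. Now the push.

```bash
python3 - <<'E'
from h import *
t0=r.read_state()["t"]
r.line_to(bp(0,.006,.0316),.05)
s=r.read_state(); print(s["tool_pos"],s["force"],s["t"])
r.sleep(.2)
p=snap("wrist","w4"); tips(p,["deck_sheet","board_edge"])
p=snap("side","s4"); f=p["frame"][210:310,240:370,::-1]; cv2.imwrite("pics/s4c.png",cv2.resize(f,None,fx=5,fy=5,interpolation=cv2.INTER_CUBIC))
E
```

```text
[ 0.44085095 -0.2447292   0.03157398] [-0.27915021 -0.71343964 -0.86072574] 11.7333
deck_sheet [ 0.4445 -0.1523  0.03  ] [ 51.3 315.8] 0.95
```

View pics/w4.png

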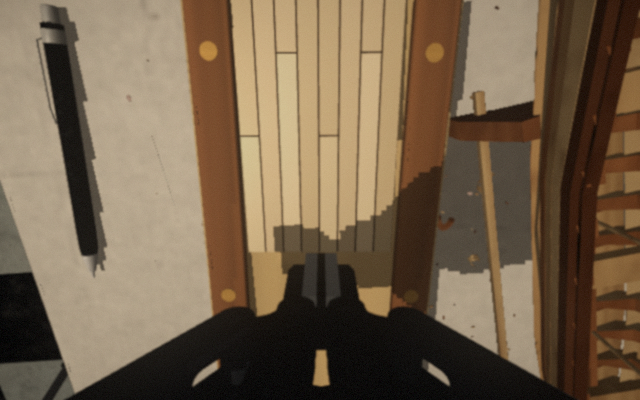

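View pics/s4c.png

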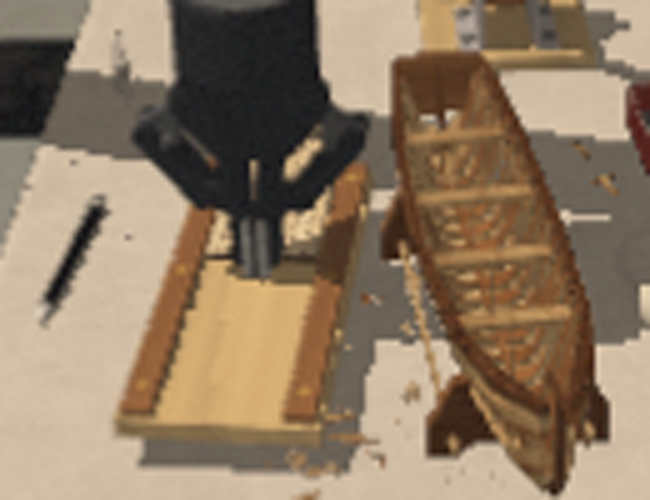

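The fingers' front face is at row 253 on the sheet's rear edge, and the sheet is still flat between the battens. Next I'll back off and check the overhang from above.

```bash
python3 - <<'E'
from h import *
O=[180,0,BY]
r.line_to(bp(0,-.002,.0316),.08)
r.line_to(bp(0,-.002,.12),.25)
r.gripper_open()
r.movep(bp(0,.155,.14),O)
p=snap("wrist","w5"); np.save("w5.npy",p,allow_pickle=True); tips(p,["deck_sheet","board_edge"]); print(r.read_state()["t"])
E
```

```text
deck_sheet [ 0.4433 -0.1541  0.03  ] [271.  316.4] 0.9
14.4917
```

View pics/w5.png

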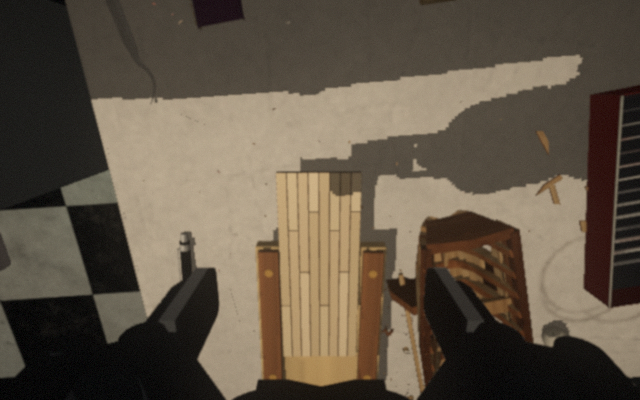

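```bash
python3 - <<'E'
from h import *
p=np.load("w5.npy",allow_pickle=True).item()
a=np.radians(BY); R=np.array([[np.cos(a),-np.sin(a)],[np.sin(a),np.cos(a)]])
for at,z in [((171,277),.034),((171,361),.034),((355,284),.034),((357,358),.034),((246,258),.03),((247,386),.03)]:
    w=onz(p,at,z)[:2]; print(at,w.round(4),(R.T@(w-BC)).round(4))
for z in(.03,.07): print("ship",onz(p,(245,420),z),onz(p,(212,462),z))
E
```

```text
(171, 277) [ 0.4212 -0.0703] [-0.0318  0.1784]
(171, 361) [ 0.4811 -0.0745] [0.0282 0.1784]
(355, 284) [ 0.4103 -0.2293] [-0.0316  0.0191]
(357, 358) [ 0.4729 -0.2357] [0.0313 0.017 ]
(246, 258) [ 0.3997 -0.1293] [-0.0492  0.1181]
(247, 386) [ 0.4988 -0.137 ] [0.0503 0.1173]
ship [ 0.52514141 -0.13714939  0.03      ] [ 0.556191   -0.11214954  0.03      ]
ship [ 0.51414797 -0.11820509  0.07      ] [ 0.54028183 -0.09716319  0.07      ]
```

Overhang is about 58 mm, with the sheet centred and aligned. Before gripping it I'll take one precise look at the press and caul.

```bash
python3 - <<'E'
from h import *
r.movep([.5,.19,.27],[180,0,0])
p=snap("wrist","w6"); np.save("w6.npy",p,allow_pickle=True); tips(p,["caul","press","press_bed","end_stop","caul_seat","handle_pivot"]); print(r.read_state()["t"],r.read_state()["tool_pos"])
f=p["frame"][:,:,::-1]
cv2.imwrite("pics/w6a.png",cv2.resize(f[20:330,320:480],None,fx=1.9,fy=1.9,interpolation=cv2.INTER_CUBIC))
cv2.imwrite("pics/w6b.png",cv2.resize(f[0:200,150:320],None,fx=3,fy=3,interpolation=cv2.INTER_CUBIC))
E
```

```text
caul [0.4024 0.2663 0.    ] [ 90. 233.] 0.65
press [0.5795 0.2016 0.    ] [148.2 390. ] 0.87
press [0.4018 0.2654 0.    ] [ 90.9 232.5] 0.21
press_bed [0.5792 0.2025 0.036 ] [152.7 396. ] 0.56
end_stop [0.5829 0.1141 0.044 ] [232.7 395.9] 0.82
caul_seat [0.5789 0.1755 0.04  ] [178.3 394.9] 0.87
handle_pivot [0.5861 0.0543 0.09  ] [302.7 404.4] 0.72
handle_pivot [0.5616 0.2163 0.09  ] [147.7 389.6] 0.31
16.05 [0.50009096 0.18923929 0.26981565]
```

View pics/w6a.png

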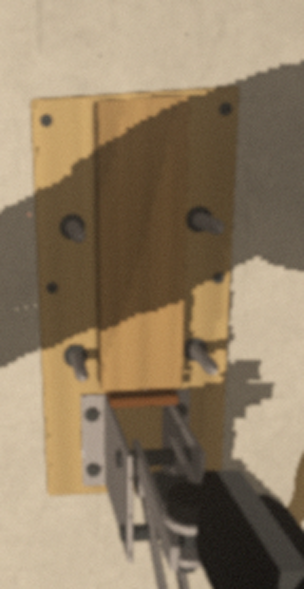

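View pics/w6b.png

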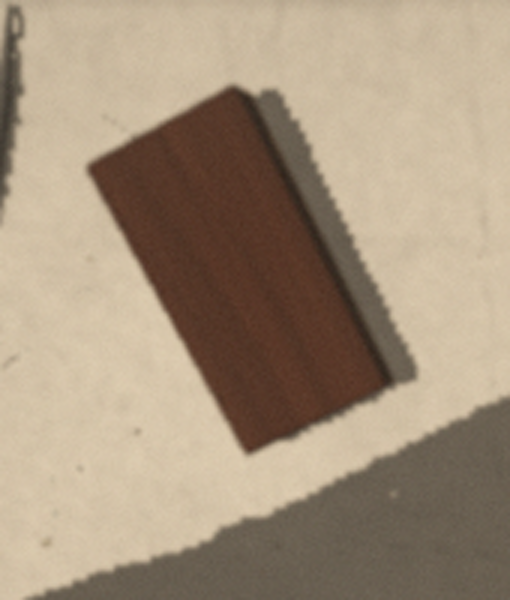

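View pics/w6.png

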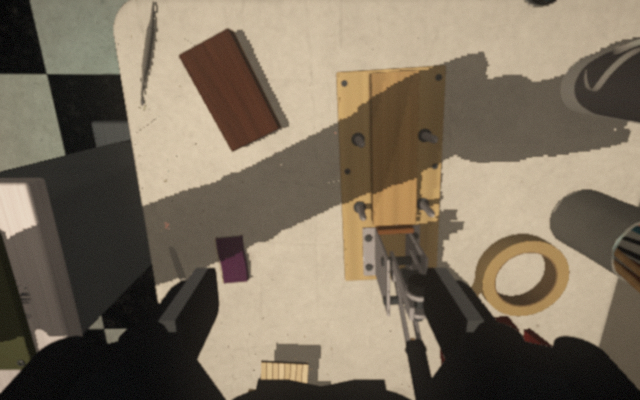

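In w6a the dowel tips are at crop pixels (82,240), (220,231), (81,378) and (216,371), and the base corners are at (32,98), (238,88) and (47,494). In w6b the caul's corners are at (90,167), (235,86), (390,382) and (248,453). I'll fit both poses to these.

```bash
python3 - <<'E'
from h import *
from scipy.optimize import least_squares
p=np.load("w6.npy",allow_pickle=True).item()
def fit(M,px,x0):
    M=np.array(M,float);px=np.array(px,float)
    def res(v):
        R=Ro.from_euler("z",v[2],degrees=True).as_matrix()
        return (proj(p,M@R.T+[v[0],v[1],0])-px).ravel()
    s=least_squares(res,x0,loss="soft_l1",x_scale=[.01,.01,1]); print(s.x.round(4)); print(res(s.x).reshape(-1,2).round(1).tolist()); return s.x
a=lambda L:[(320+c/1.9,20+q/1.9) for c,q in L]
M=[[-.037,.014,.054],[.037,.014,.054],[-.037,-.066,.054],[.037,-.066,.054],[-.058,.086,.012],[.058,.086,.012],[-.058,-.165,.012],[-.024,.082,.036],[-.024,-.082,.036],[.024,-.082,.036]]
px=a([(82,240),(220,231),(81,378),(216,371),(32,98),(238,88),(47,494),(99,102),(99,390),(184,387)])
fit(M,px,[.58,.2,0])
b=[(150+c/3,q/3) for c,q in [(90,167),(235,86),(390,382),(248,453)]]
M=[[-.03,.055,.022],[.03,.055,.022],[.03,-.055,.022],[-.03,-.055,.022]]
fit(M,b,[.4,.27,25])
E
```

```text
[0.5785 0.2015 2.9575]
[[-1.0, -1.4], [0.3, -0.8], [0.9, 0.5], [-0.9, 0.7], [-0.2, 0.2], [1.8, -1.1], [-0.1, 1.7], [-0.1, -0.7], [1.3, 1.3], [-1.0, 0.7]]
[ 0.4051  0.2634 25.9576]
[[-2.6, -0.3], [0.2, -1.9], [0.9, 0.9], [0.1, 1.5]]
```

```bash
python3 - <<'E'
from h import *
r.movep([.57,.215,.15],[180,0,3])
p=snap("wrist","w7"); np.save("w7.npy",p,allow_pickle=True); tips(p,["press","press_bed","end_stop","caul_seat"]); print(r.read_state()["t"],r.read_state()["tool_pos"],p["origin"])
E
```

```text
press [0.5768 0.2001 0.    ] [203.2 328.7] 0.93
press_bed [0.5763 0.1996 0.036 ] [218. 329.] 0.93
end_stop [0.5826 0.1174 0.044 ] [316.1 331. ] 0.68
caul_seat [0.5789 0.1787 0.04  ] [245.1 330.9] 0.89
16.9167 [0.57032728 0.21524287 0.15186148] [0.56478564 0.29300013 0.29293937]
```

View pics/w7.png

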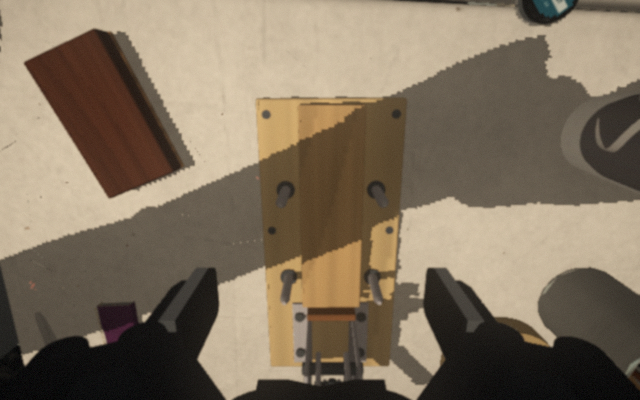

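```bash
python3 - <<'E'
from h import *
p=np.load("w7.npy",allow_pickle=True).item()
f=p["frame"][85:385,245:420,::-1]; f=np.clip(f.astype(float)*1.5,0,255).astype(np.uint8)
cv2.imwrite("pics/w7a.png",cv2.resize(f[:150],None,fx=4,fy=4,interpolation=cv2.INTER_CUBIC))
cv2.imwrite("pics/w7b.png",cv2.resize(f[150:],None,fx=4,fy=4,interpolation=cv2.INTER_CUBIC))
f=p["frame"][15:215,10:200,::-1]
cv2.imwrite("pics/w7c.png",cv2.resize(f,None,fx=3,fy=3,interpolation=cv2.INTER_CUBIC))
E
```

```text
(no output)
```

View pics/w7a.png

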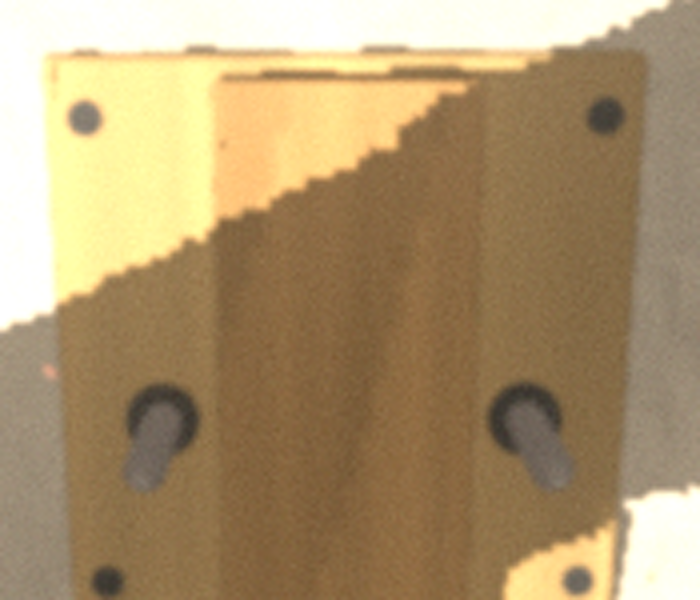

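View pics/w7b.png

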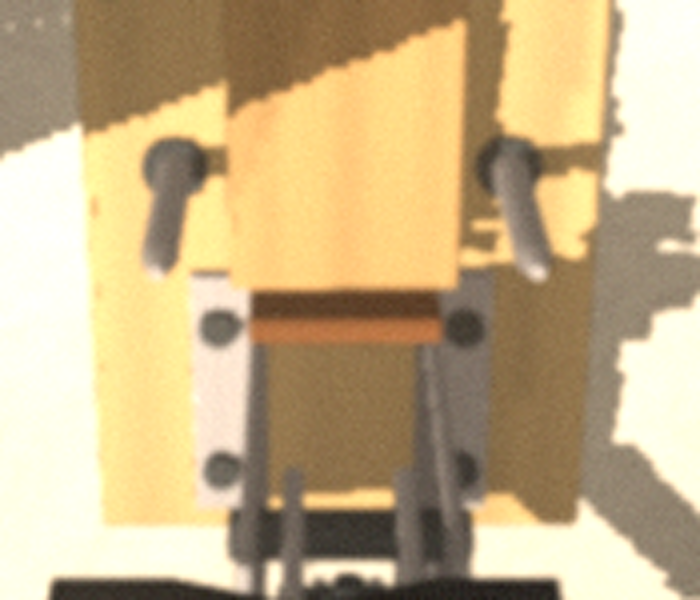

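View pics/w7c.png

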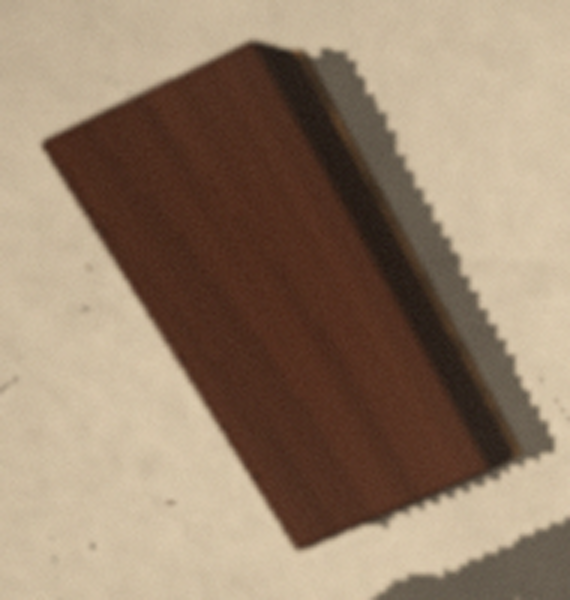

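```bash
python3 - <<'E'
from h import *
from scipy.optimize import least_squares
p=np.load("w7.npy",allow_pickle=True).item()
def fit(M,px,x0):
    M=np.array(M,float);px=np.array(px,float)
    def res(v):
        R=Ro.from_euler("z",v[2],degrees=True).as_matrix()
        return (proj(p,M@R.T+[v[0],v[1],0])-px).ravel()
    s=least_squares(res,x0,loss="soft_l1",x_scale=[.01,.01,1]); print(s.x.round(4)); print(res(s.x).reshape(-1,2).round(1).tolist()); return s.x
a=lambda L,o:[(245+c/4,o+q/4) for c,q in L]
M=[[-.037,.014,.054],[.037,.014,.054],[-.037,-.066,.054],[.037,-.066,.054],[-.058,.086,.012],[.058,.086,.012],[-.058,-.165,.012],[.058,-.165,.012],[-.024,.082,.036],[-.024,-.082,.036],[.024,-.082,.036]]
px=a([(143,475),(556,473)],85)+a([(156,264),(538,266)],235)+a([(47,56),(646,55)],85)+a([(103,523),(578,523)],235)+a([(212,78)],85)+a([(232,290),(460,287)],235)
fit(M,px,[.58,.2,0])
fit(M[:4],px[:4],[.58,.2,0])
fit(M[4:8],px[4:8],[.58,.2,0])
b=[(10+c/3,15+q/3) for c,q in [(44,145),(252,42),(490,467),(300,548),(517,457),(303,52)]]
M=[[-.03,.055,.022],[.03,.055,.022],[.03,-.055,.022],[-.03,-.055,.022],[.03,-.055,0],[.03,.055,0]]
fit(M,b,[.4,.27,25])
E
```

```text
[0.5782 0.2026 3.2252]
[[-0.5, 0.7], [0.9, 0.7], [0.2, 1.7], [0.3, 0.8], [-2.0, -1.9], [1.4, -2.4], [-0.4, 1.1], [0.4, 0.6], [-0.1, -0.9], [-0.5, -0.6], [-0.1, -0.0]]
[0.578  0.2034 3.1032]
[[-0.6, -0.4], [0.8, -0.2], [-0.1, 0.8], [-0.0, 0.1]]
[0.5785 0.2015 3.1373]
[[-1.4, -0.4], [1.7, -0.7], [-0.4, 2.0], [0.3, 1.7]]
[ 0.404   0.2626 25.626 ]
[[-4.0, -0.2], [-0.3, -1.5], [1.4, 1.7], [-1.7, 3.1], [2.7, -0.7], [0.7, 0.2]]
```

Press pose is (0.578, 0.2027), yaw 3.15°. Caul pose is about (0.4045, 0.263), yaw about 25.8°. Now I'll grip the sheet.

```bash
cat >> h.py <<'E'
PC=np.array([.5782,.2027]); PY=3.15
def pp(x,y,z):
    a=np.radians(PY); R=np.array([[np.cos(a),-np.sin(a)],[np.sin(a),np.cos(a)]])
    return [*(PC+R@[x,y]),z]
E
python3 - <<'E'
from h import *
O=[180,0,BY]
r.movep([.47,.0,.16],O)
r.movep(bp(-.0005,.157,.07),O)
r.line_to(bp(-.0005,.157,.012),.1)
r.close(25)
s=r.read_state(); print(s["width"],s["tool_pos"],s["force"],s["t"])
p=snap("wrist","w8")
r.line_to(bp(-.0005,.157,.016),.05)
r.line_to(bp(-.0005,.20,.13),.15)
s=r.read_state(); print(s["width"],s["force"],s["t"])
p=snap("wrist","w9")
E
```

```text
Traceback (most recent call last):
plant.PlanningError: the arm cannot follow that straight line within its joint ranges
```

```bash
python3 - <<'E'
from h import *
print(r.read_state()["q"],r.read_state()["t"])
for rp in ([180,0],[175,0],[185,0],[180,5],[180,-5],[180,-10]):
  for y in (BY,BY+180):
    for z in (.012,.02,.03,.04):
        q=ik(bp(-.0005,.157,z),[*rp,y]); print(rp,y,z,None if q is None else np.round(q,0))
E
```

```text
[  2.5989136   45.66163802   5.37435327 125.07484551 -22.74843369
  10.15768713  24.88042382] 18.45
[180, 0] -4.0 0.012 [ 13.  52. -11. 125.  73.   9. -71.]
[180, 0] -4.0 0.02 [  5.  52.   2. 126. -24.   3.  26.]
[180, 0] -4.0 0.03 [  5.  50.   2. 126. -24.   4.  26.]
[180, 0] -4.0 0.04 [  4.  49.   3. 126. -23.   6.  25.]
[180, 0] 176.0 0.012 [ 13.  52. -11. 125.  73.   9. 109.]
[180, 0] 176.0 0.02 [ 13.  51. -11. 125.  67.   9. 115.]
[180, 0] 176.0 0.03 [ 21.  52. -24. 125.  72.  19. 110.]
[180, 0] 176.0 0.04 [ 21.  50. -24. 125.  68.  19. 114.]
[175, 0] -4.0 0.012 [  1.  53.   3. 126.  69.   3. -70.]
[175, 0] -4.0 0.02 [  1.  52.   2. 126.  57.   4. -59.]
[175, 0] -4.0 0.03 [ -3.  51.   8. 126. -24.   3.  23.]
[175, 0] -4.0 0.04 [ -3.  50.   9. 126. -24.   5.  22.]
[175, 0] 176.0 0.012 [ 24.  54. -24. 124.  71.  15. 115.]
[175, 0] 176.0 0.02 [ 24.  53. -24. 124.  68.  15. 118.]
[175, 0] 176.0 0.03 [ 31.  54. -36. 124.  72.  25. 114.]
[175, 0] 176.0 0.04 [ 31.  53. -36. 124.  69.  25. 117.]
[185, 0] -4.0 0.012 [ 12.  53.  -4. 125. -23.   4.  29.]
[185, 0] -4.0 0.02 [ 12.  52.  -4. 
[... 1047 characters left out ...]
80, -5] 176.0 0.012 [ 27.  57. -36. 120.  66.  33. 117.]
[180, -5] 176.0 0.02 [ 34.  60. -48. 119.  70.  43. 113.]
[180, -5] 176.0 0.03 [ 34.  59. -48. 119.  68.  43. 115.]
[180, -5] 176.0 0.04 [ 34.  58. -48. 119.  66.  43. 116.]
[180, -10] -4.0 0.012 [ 45.  74. -72. 133. 101.  66. -95.]
[180, -10] -4.0 0.02 [ 45.  72. -72. 133. 100.  65. -94.]
[180, -10] -4.0 0.03 [ 45.  71. -72. 133.  98.  64. -94.]
[180, -10] -4.0 0.04 [ 45.  69. -72. 133.  97.  63. -93.]
[180, -10] 176.0 0.012 [ 39.  68. -60. 114.  68.  59. 116.]
[180, -10] 176.0 0.02 [ 39.  67. -60. 114.  67.  58. 117.]
[180, -10] 176.0 0.03 [ 39.  65. -60. 114.  65.  58. 118.]
[180, -10] 176.0 0.04 [ 43.  71. -72. 114.  69.  70. 114.]
```

The arm is near joint 6's lower limit here. A 5° tilt about the jaw axis gives margin and keeps the pads flat on the sheet's edges, so I'll grip that way.

```bash
python3 - <<'E'
from h import *
O=[185,0,BY]
r.line_to(bp(-.0005,.156,.07),.1,orientation=O)
r.line_to(bp(-.0005,.156,.014),.08)
r.close(25)
s=r.read_state(); print(s["width"],s["tool_pos"],s["eef_rot"],s["force"],s["q"].round(0),s["t"])
p=snap("wrist","w8")
r.line_to(bp(-.0005,.156,.02),.05)
r.line_to(bp(-.0005,.20,.10),.12)
s=r.read_state(); print(s["width"],s["force"],s["t"])
p=snap("wrist","w9")
E
```

```text
0.06109771662996646 [ 0.45118294 -0.09491818  0.01439294] [-1.75008290e+02 -4.86328069e-02 -4.00009788e+00] [0.5426257  0.28994347 1.70657909] [ 12.  52.  -4. 125. -23.   4.  29.] 19.9167
0.061034923046337404 [ 0.3207975  -0.16569696  0.06177273] 21.1417
```

View pics/w8.png

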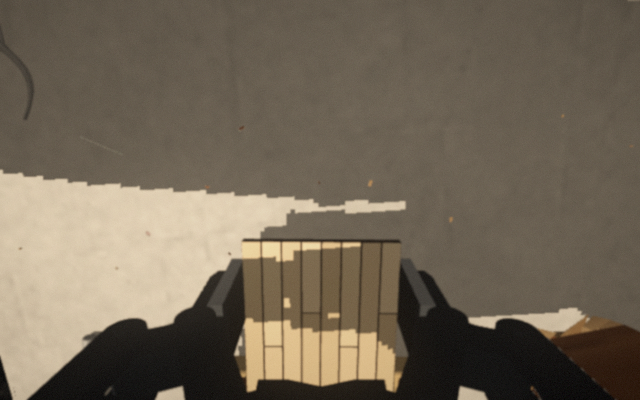

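View pics/w9.png

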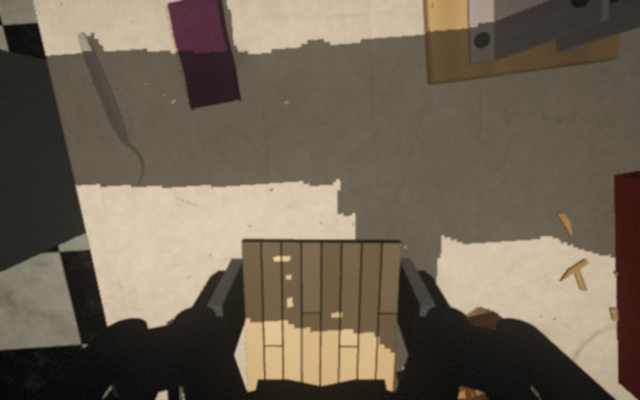

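The sheet is held level between the pads: front edge at row 240, columns 243–401, identical before and after lifting. Now to the press, staying clear of the handle and sanding block.

```bash
python3 - <<'E'
from h import *
O=[185,0,PY]
r.line_to([.46,.26,.115],.25,orientation=O)
r.line_to(pp(0,.10,.10),.2)
r.line_to(pp(0,.0575,.056),.12)
r.sleep(.2)
s=r.read_state(); print(s["width"],s["tool_pos"],s["eef_rot"],s["t"])
p=snap("wrist","w10"); np.save("w10.npy",p,allow_pickle=True)
z=s["tool_pos"][2]+.0156+.004
a=np.radians(PY); R=np.array([[np.cos(a),-np.sin(a)],[np.sin(a),np.cos(a)]])
for at in [(240,243),(240,401)]: print((R.T@(onz(p,at,z)[:2]-PC)).round(4))
print("tcp",R.T@(s["tool_pos"][:2]-PC))
q=snap("side","s10"); f=q["frame"][140:230,280:400,::-1]; cv2.imwrite("pics/s10c.png",cv2.resize(f,None,fx=6,fy=6,interpolation=cv2.INTER_CUBIC))
q=snap("scene","c10"); f=q["frame"][170:270,220:340,::-1]; cv2.imwrite("pics/c10c.png",cv2.resize(f,None,fx=6,fy=6,interpolation=cv2.INTER_CUBIC))
E
```

```text
0.06107080296186435 [0.57524564 0.26132108 0.05665923] [-1.74940622e+02 -6.58785755e-02  3.22429082e+00] 24.2
[-0.0303  0.0812]
[0.03   0.0812]
tcp [0.00027135 0.05869486]
```

View pics/w10.png

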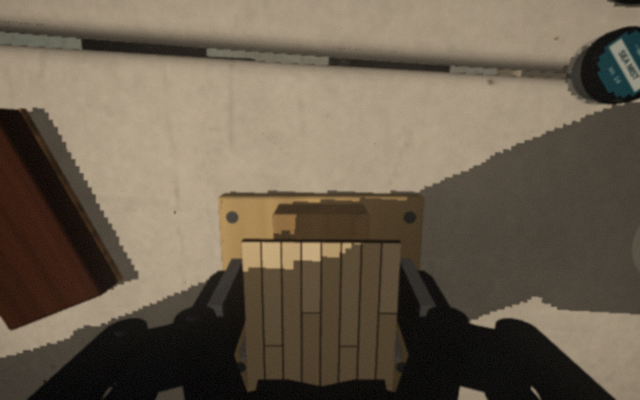

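View pics/s10c.png

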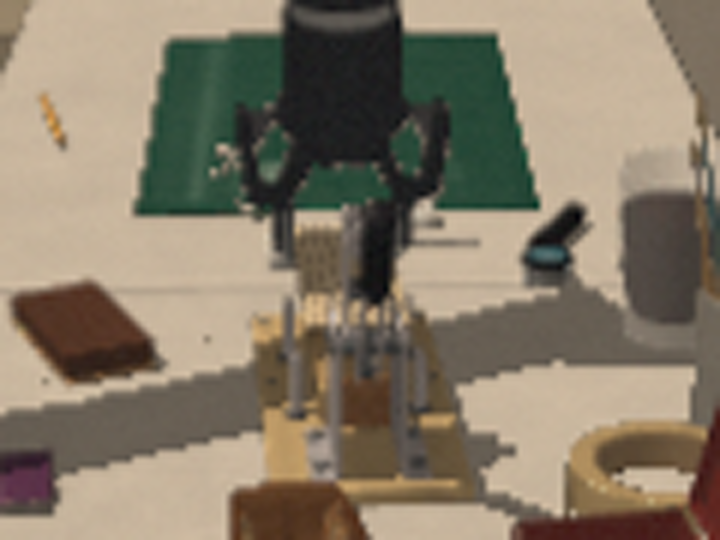

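View pics/c10c.png

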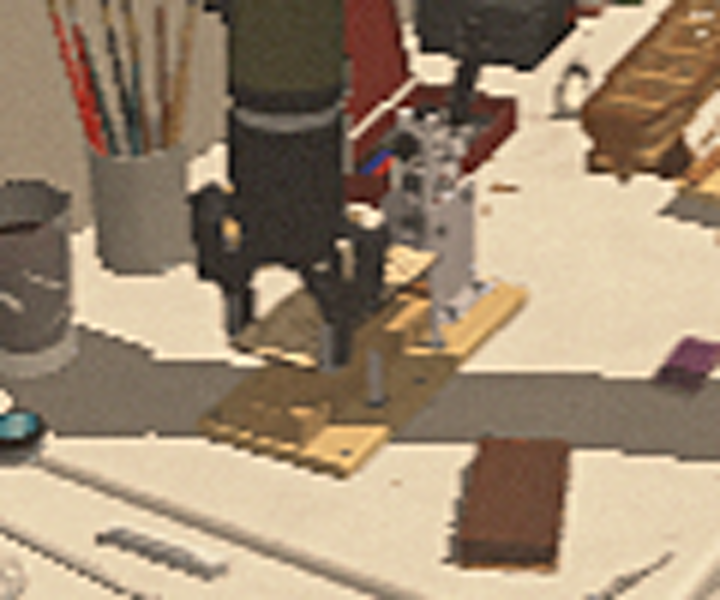

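The held sheet is centred on the press (edges at ±30 mm, front end at y = 81 mm) and level above the dowels. Now the descent.

```bash
python3 - <<'E'
from h import *
f0=r.read_state()["force"]
c=r.line_to(pp(0,.0575,.024),.05,contact_N=3)
s=r.read_state(); print(c,s["tool_pos"],(s["force"]-f0).round(2),s["t"])
if not c:
    c=r.line_to(pp(0,.0575,.0185),.02,contact_N=2)
    s=r.read_state(); print(c,s["tool_pos"],(s["force"]-f0).round(2),s["width"],s["t"])
q=snap("scene","c11"); f=q["frame"][170:270,220:340,::-1]; cv2.imwrite("pics/c11c.png",cv2.resize(f,None,fx=6,fy=6,interpolation=cv2.INTER_CUBIC))
q=snap("wrist","w11")
E
```

```text
False [0.57510123 0.26006746 0.02401557] [ 0.75 -0.19 -0.3 ] 25.1417
True [0.57562131 0.2603279  0.02097545] [-0.33  0.81  4.93] 0.060916025338222844 25.4083
```

View pics/c11c.png

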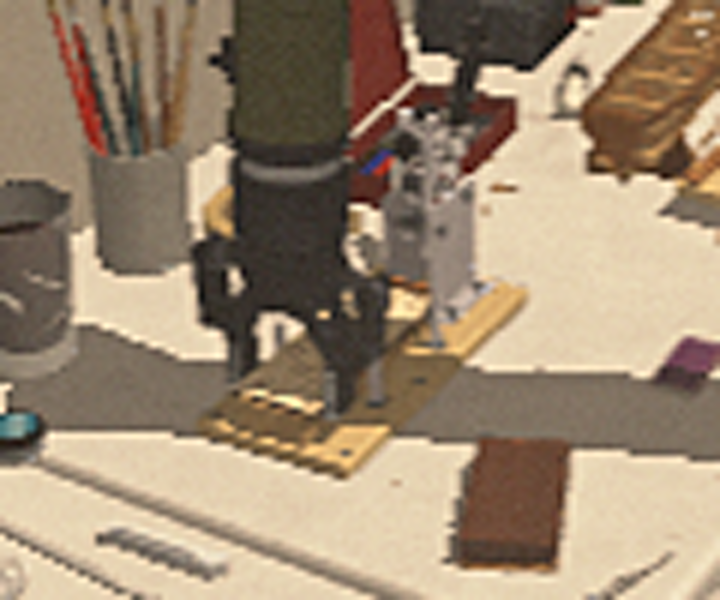

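View pics/w11.png

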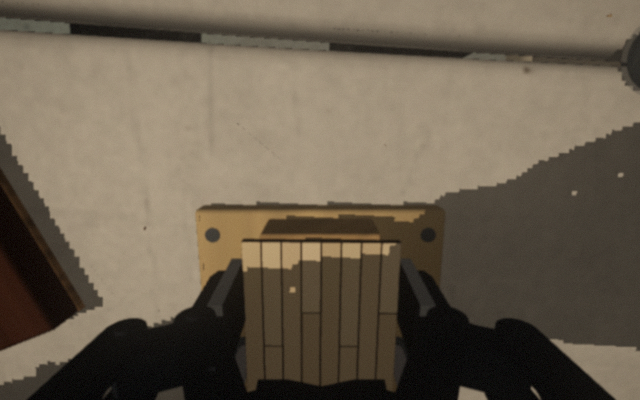

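Contact came with the sheet's underside at z = 0.0366, which is on the bed (0.036), not on the dowels. I'll release and look.

```bash
python3 - <<'E'
from h import *
s=r.read_state(); P=s["tool_pos"]
r.gripper_open()
r.line_to([P[0],P[1],.10],.2)
r.movep([.5,.25,.2],[180,0,20])
p=snap("wrist","w12"); np.save("w12.npy",p,allow_pickle=True); tips(p,["deck_sheet","press_bed","caul"]); print(r.read_state()["t"])
CY=25.8;a=np.radians(CY);C=np.array([.4045,.263])+.012*np.array([-np.sin(a),np.cos(a)])
for ro in (180,185,175):
  for y in (CY,CY+180,CY-180):
    for z in (-.003,.003,.08):
      q=ik([*C,z],[ro,0,y]); print(ro,y,z,None if q is None else np.round(q,0))
E
```

```text
deck_sheet [0.5773 0.1975 0.03  ] [257.9 378. ] 0.61
27.2
180 25.8 -0.003 [-41.  55.   2. 122. -26.   4.  11.]
180 25.8 0.003 [-41.  54.   3. 122. -25.   5.  11.]
180 25.8 0.08 [-45.  45.   8. 121. -23.  15.   9.]
180 205.8 -0.003 [-25.  56. -24. 121.  74.  20.  93.]
180 205.8 0.003 [-25.  55. -24. 121.  72.  20.  95.]
180 205.8 0.08 [ -6.  57. -60. 119.  70.  51.  96.]
180 -154.2 -0.003 [-25.  56. -24. 121.  74.  20.  93.]
180 -154.2 0.003 [-25.  55. -24. 121.  72.  20.  95.]
180 -154.2 0.08 [ -6.  57. -60. 119.  70.  51.  96.]
185 25.8 -0.003 [-34.  54.  -4. 122. -28.   3.  18.]
185 25.8 0.003 [-34.  54.  -4. 122. -28.   4.  17.]
185 25.8 0.08 [-38.  45.   2. 122. -26.  14.  15.]
185 205.8 -0.003 [-29.  56. -24. 120.  73.  25.  91.]
185 205.8 0.003 [-29.  55. -24. 120.  71.  25.  93.]
185 205.8 0.08 [-10.  58. -60. 118.  70.  56.  94.]
185 -154.2 -0.003 [-29.  56. -24. 120.  73.  25.  91.]
185 -154.2 0.003 [-29.  55. -24. 120.  71.  25.  93.]
185 -154.2 0.08 [-10.  58. -60. 118.  70.  56.  94.]
175 25.8 -0.003 [-48.  55.   9. 121. -23.   6.   5.]
175 25.8 0.003 [-49.  55.   9. 121. -23.   7.   5.]
175 25.8 0.08 [-52.  46.  14. 121. -19.  16.   3.]
175 205.8 -0.003 [-22.  56. -24. 121.  75.  15.  96.]
175 205.8 0.003 [-22.  55. -24. 122.  72.  15.  98.]
175 205.8 0.08 [  1.  64. -72. 120.  74.  58.  96.]
175 -154.2 -0.003 [-22.  56. -24. 121.  75.  15.  96.]
175 -154.2 0.003 [-22.  55. -24. 122.  72.  15.  98.]
175 -154.2 0.08 [  1.  64. -72. 120.  74.  58.  96.]
```

View pics/w12.png

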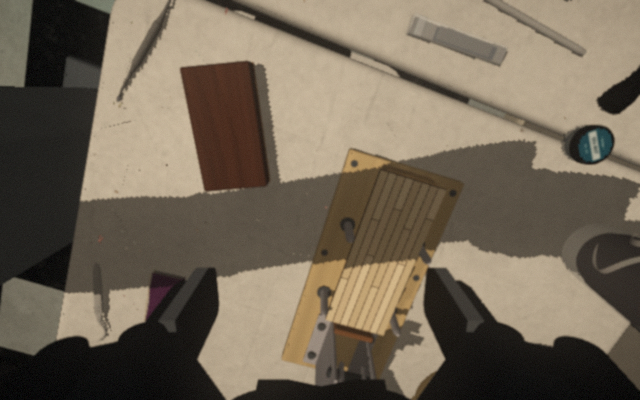

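The sheet lies between the dowels along the bed, reaching the end stop at about (330,355). The caul's corners are at about (180,69), (254,62), (270,186) and (206,191).

```bash
python3 - <<'E'
from h import *
from scipy.optimize import least_squares
p=np.load("w12.npy",allow_pickle=True).item()
M=np.array([[-.03,.055,.022],[.03,.055,.022],[.03,-.055,.022],[-.03,-.055,.022]])
px=np.array([(180,69),(254,62),(270,186),(206,191)],float)
def res(v):
    R=Ro.from_euler("z",v[2],degrees=True).as_matrix()
    return (proj(p,M@R.T+[v[0],v[1],0])-px).ravel()
s=least_squares(res,[.404,.263,26],x_scale=[.01,.01,1]); print(s.x.round(4),s.fun.round(1))
PC_,CY=np.array([.4043,.263]),26.0
C=(s.x[:2]+PC_)/2; CY=(s.x[2]+CY)/2
a=np.radians(CY); G=C+.012*np.array([-np.sin(a),np.cos(a)])
O=[180,0,CY]
r.movep([*G,.07],O)
f0=r.read_state()["force"]
c=r.line_to([*G,-.001],.08,contact_N=6); s=r.read_state(); print(c,s["tool_pos"],(s["force"]-f0).round(1))
q=snap("wrist","w13")
r.close(40)
s=r.read_state(); print(s["width"],s["tool_pos"],(s["force"]-f0).round(1),s["t"])
q=snap("wrist","w14"); np.save("w14.npy",q,allow_pickle=True)
E
```

```text
[ 0.4067  0.2638 25.1219] [ 1.5 -1.6 -1.6 -1.2 -0.1  1.4  0.2  1.9]
False [ 0.40051377  0.27432589 -0.00065814] [-0.9  0.1  0.3]
0.059235969520837574 [ 0.40037408  0.27432623 -0.00047209] [-1.3  0.8  6. ] 29.35
```

View pics/w13.png

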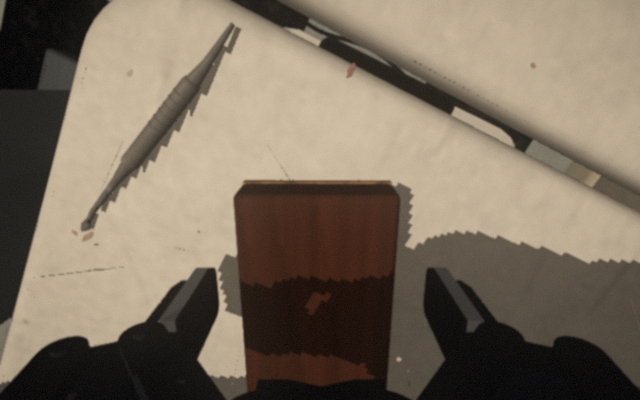

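View pics/w14.png

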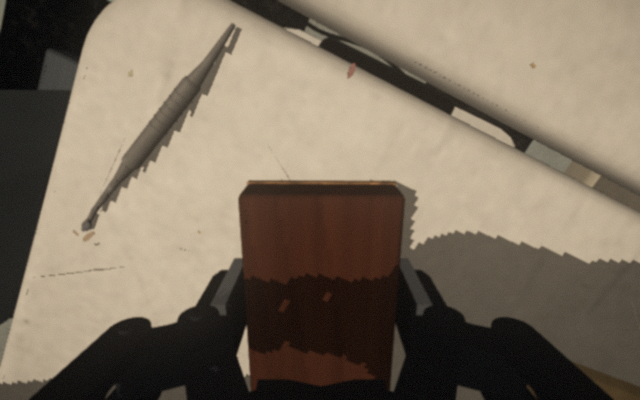

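The caul is gripped squarely: columns 240–405, front edge at row 183. I'll work out the grip offset, lift, and hover above its seat.

```bash
python3 - <<'E'
from h import *
q=np.load("w14.npy",allow_pickle=True).item()
s=r.read_state(); yaw=np.radians(s["eef_rot"][2]); R=np.array([[np.cos(yaw),-np.sin(yaw)],[np.sin(yaw),np.cos(yaw)]])
for at,z in [((181,250),.0),((181,395),.0),((194,240),.022),((194,404),.022)]: print((R.T@(onz(q,at,z)[:2]-s["tool_pos"][:2])).round(4))
P=s["tool_pos"]
r.line_to([P[0],P[1],.09],.15)
s=r.read_state(); print(s["force"],s["width"],s["t"])
E
```

```text
[-0.0295  0.0433]
[0.0303 0.0433]
[-0.0288  0.0441]
[0.0289 0.0441]
[-0.13789309  0.32113461 -0.80277593] 0.059235766953746494 30.1583
```

```bash
python3 - <<'E'
from h import *
O=[180,0,PY]
r.line_to(pp(-.06,.06,.11),.2,orientation=O)
r.line_to(pp(0,.04,.10),.2)
r.line_to(pp(0,-.0105,.066),.1)
r.sleep(.2)
s=r.read_state(); print(s["width"],s["tool_pos"],pp(0,-.0105,.066),s["eef_rot"],s["force"],s["t"])
p=snap("wrist","w15"); np.save("w15.npy",p,allow_pickle=True)
a=np.radians(PY); R=np.array([[np.cos(a),-np.sin(a)],[np.sin(a),np.cos(a)]])
# predicted dowel tips and caul edges
X=[pp(x,y,.054) for x in(-.037,.037) for y in(.014,)]+[pp(x,.08,.04) for x in(-.031,.031)]
print(proj(p,X).round(0))
q=snap("side","s15"); f=q["frame"][140:230,280:400,::-1]; cv2.imwrite("pics/s15c.png",cv2.resize(f,None,fx=6,fy=6,interpolation=cv2.INTER_CUBIC))
q=snap("scene","c15"); f=q["frame"][170:270,220:340,::-1]; cv2.imwrite("pics/c15c.png",cv2.resize(f,None,fx=6,fy=6,interpolation=cv2.INTER_CUBIC))
E
```

```text
0.05947526326715134 [0.57889515 0.19323032 0.06633047] [np.float64(0.5787769768890807), np.float64(0.19221586447676933), 0.066] [-1.79958109e+02 -3.73323344e-02  3.22094654e+00] [-0.65665399  0.01461566 -1.11686783] 32.3167
[[242. 215.]
 [402. 215.]
 [253.  64.]
 [392.  65.]]
```

View pics/w15.png

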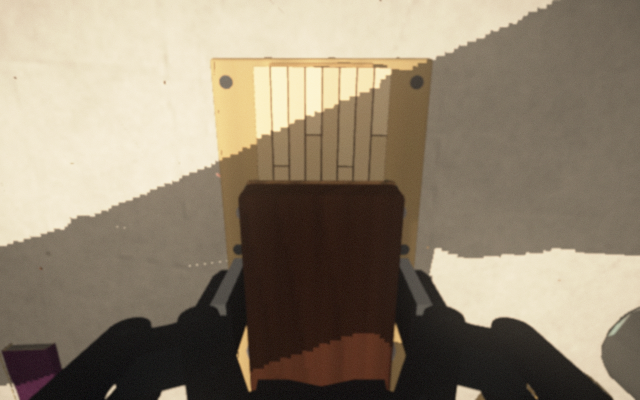

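View pics/c15c.png

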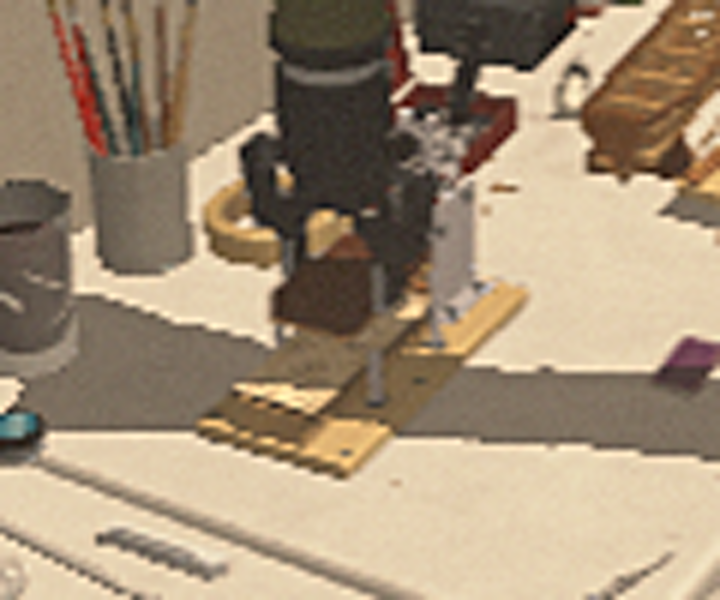

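View pics/s15c.png

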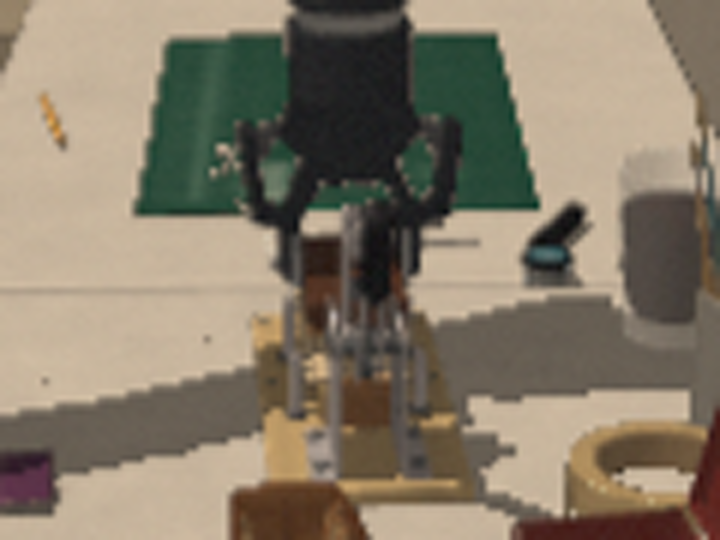

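The caul hovers centred between the dowels. The sheet's front edge shows at row 66, columns 254–390, against a predicted 253–392. Now lowering.

```bash
python3 - <<'E'
from h import *
f0=r.read_state()["force"]
c=r.line_to(pp(0,-.0105,.043),.05,contact_N=4)
s=r.read_state(); print(c,s["tool_pos"],(s["force"]-f0).round(2),s["t"])
if not c:
    c=r.line_to(pp(0,-.0105,.0375),.02,contact_N=3)
    s=r.read_state(); print(c,s["tool_pos"],(s["force"]-f0).round(2),s["t"])
p=snap("wrist","w16")
E
```

```text
False [0.57876013 0.19207176 0.04274004] [-0.3   0.16  0.05] 33.075
True [0.57937933 0.19233588 0.03956622] [-2.36  0.6   5.42] 33.35
```

View pics/w16.png

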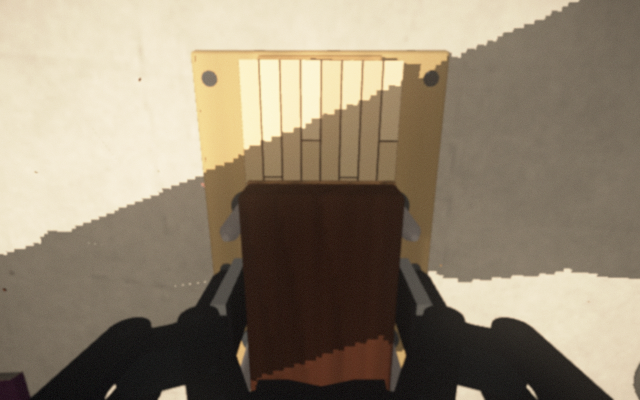

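The caul's underside is at z = 0.040, which is seated. I'll release it, retreat straight up, and look before the handle.

```bash
python3 - <<'E'
from h import *
P=r.read_state()["tool_pos"]
r.gripper_open()
r.line_to([P[0],P[1],.13],.15)
r.line_to(pp(0,.03,.22),.25)
p=snap("wrist","w17"); np.save("w17.npy",p,allow_pickle=True); tips(p,["caul_seat","handle_pivot"])
for x in models.tip_of(p,"caul")[:2]: print("caul",onz(p,x["at"],.04),x["score"])
print("seat",pp(0,-.026,.04), r.read_state()["t"])
X=[pp(x,y,.062) for x in(-.03,.03) for y in(.033,-.077)]+[pp(x,.08,.04) for x in(-.031,.031)]
print(proj(p,X).round(0))
q=snap("side","s17"); f=q["frame"][140:230,280:400,::-1]; cv2.imwrite("pics/s17c.png",cv2.resize(f,None,fx=6,fy=6,interpolation=cv2.INTER_CUBIC))
E
```

```text
caul [0.57917538 0.1843959  0.04      ] 0.87
seat [np.float64(0.5796287046777236), np.float64(0.176739283466286), 0.04] 35.2833
[[288. 181.]
 [291. 292.]
 [357. 182.]
 [354. 292.]
 [288. 124.]
 [358. 124.]]
```

View pics/w17.png

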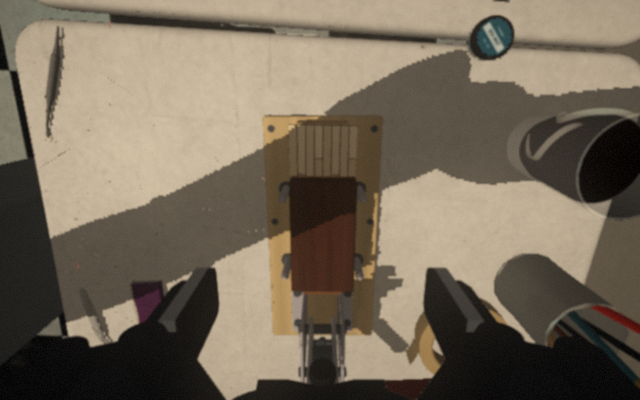

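View pics/s17c.png

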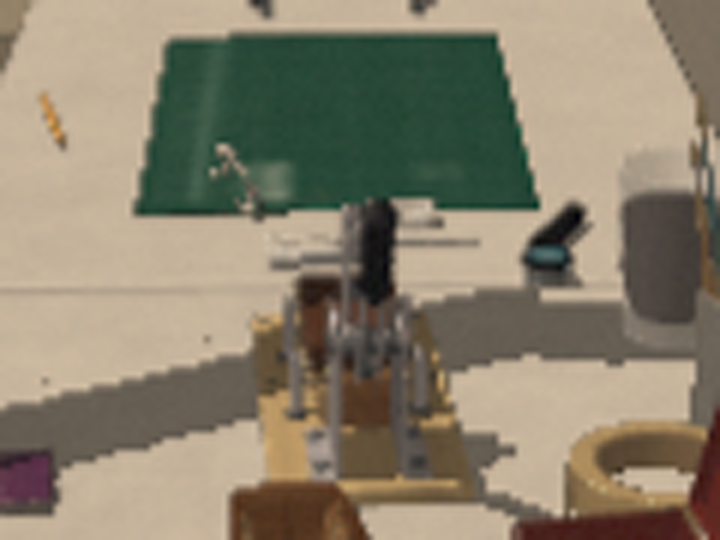

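The caul sits between the dowels, with its top corners at about (181,290) and (292,354) matching the prediction. Now the handle: I'll check where it projects and then follow its arc.

```bash
cat >> h.py <<'E'
def hpt(th,L=85,n=4):
    return -.144+(-L*np.cos(th)+n*np.sin(th))/1000, .09+(L*np.sin(th)+n*np.cos(th))/1000
E
python3 - <<'E'
from h import *
q=cams.get_image("side")
X=[]
for L in(44,85,120):
    y,z=hpt(1.05,L); X.append(pp(0,y,z))
print("side crop",((proj(q,X)-[280,140])*6).round(0))
O=[180,0,PY]
r.close(20)
def T(th,n=13.0,L=85):
    y,z=hpt(th,L,n); return pp(0,y+.0115,z)
w=T(1.05,25)
r.movep([w[0],w[1]+.01,.25],O)
r.line_to(w,.15)
p=snap("wrist","w18")
q=snap("scene","c18"); f=q["frame"][150:250,220:340,::-1]; cv2.imwrite("pics/c18c.png",cv2.resize(f,None,fx=6,fy=6,interpolation=cv2.INTER_CUBIC))
q=snap("side","s18"); f=q["frame"][120:230,280:400,::-1]; cv2.imwrite("pics/s18c.png",cv2.resize(f,None,fx=5,fy=5,interpolation=cv2.INTER_CUBIC))
s=r.read_state();print(s["tool_pos"],s["t"])
for th in (1.05,.7,.35,0,-.03): print(ik(T(th),O) is not None)
E
```

```text
side crop [[370. 289.]
 [374. 242.]
 [377. 200.]]
[0.58749727 0.05029268 0.1772705 ] 37.6833
True
True
True
True
True
```

View pics/w18.png

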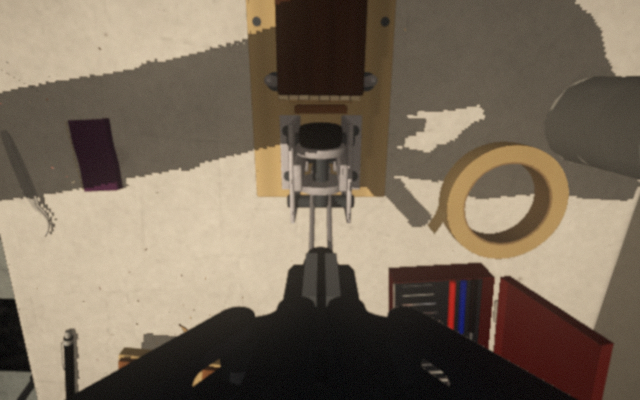

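View pics/c18c.png

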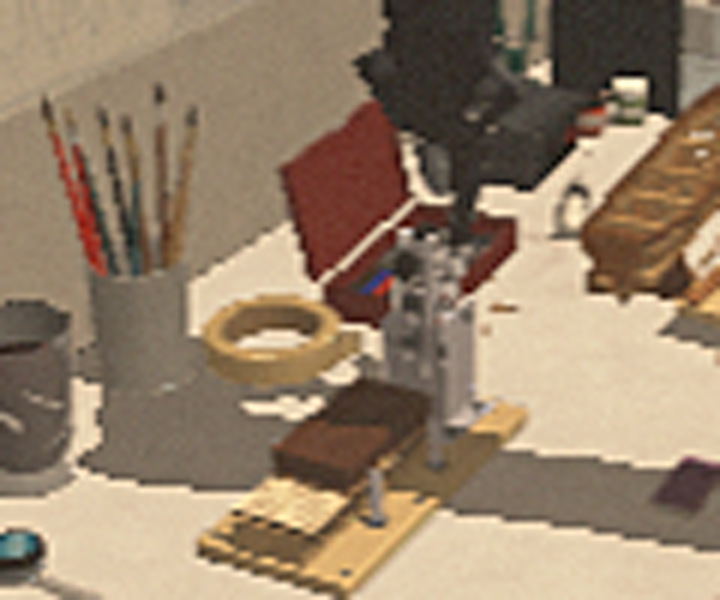

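View pics/s18c.png

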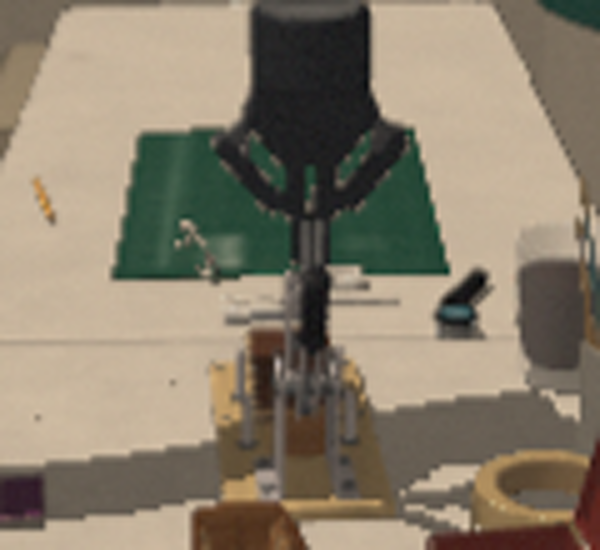

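The fingertips are in line with the handle in the side view (crop column about 313 for both). Sweeping the arc now.

```bash
python3 - <<'E'
from h import *
def T(th,n=12.5,L=85):
    y,z=hpt(th,L,n); return pp(0,y+.0115,z)
f0=r.read_state()["force"]
for th in np.arange(1.05,-.01,-.15):
    r.line_to(T(th),.1)
    s=r.read_state(); print(round(th,2),s["tool_pos"].round(4),(s["force"]-f0).round(1))
q=snap("scene","c19"); f=q["frame"][150:250,220:340,::-1]; cv2.imwrite("pics/c19c.png",cv2.resize(f,None,fx=6,fy=6,interpolation=cv2.INTER_CUBIC))
c=r.line_to(T(-.04),.03,contact_N=20)
s=r.read_state(); print(c,s["tool_pos"].round(4),(s["force"]-f0).round(1),s["t"])
p=snap("wrist","w19")
q=snap("side","s19"); f=q["frame"][120:230,280:400,::-1]; cv2.imwrite("pics/s19c.png",cv2.resize(f,None,fx=5,fy=5,interpolation=cv2.INTER_CUBIC))
E
```

```text
1.05 [0.5872 0.0379 0.1701] [-0.2  0.3 -0.8]
0.9 [0.5877 0.0268 0.1643] [-0.3 -0.5 -0.8]
0.75 [0.5881 0.016  0.1568] [-0.3 -0.9 -1.3]
0.6 [0.5886 0.0069 0.1481] [-0.2  0.4 -0.9]
0.45 [ 0.589  -0.0009  0.138 ] [ 0.9 -0.8 -0.2]
0.3 [ 0.5895 -0.0071  0.1268] [ 0.1 -0.6 -0.6]
0.15 [ 0.5898 -0.0116  0.1149] [-0.9 -0.3 -0.9]
-0.0 [ 0.5899 -0.0144  0.1024] [ 0.3 -1.1  0.4]
True [ 0.5908 -0.0145  0.1008] [-1.8  0.7  7.9] 40.15
```

View pics/w19.png

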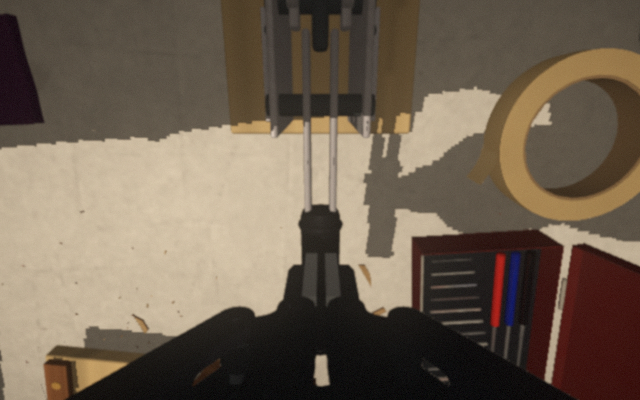

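View pics/c19c.png

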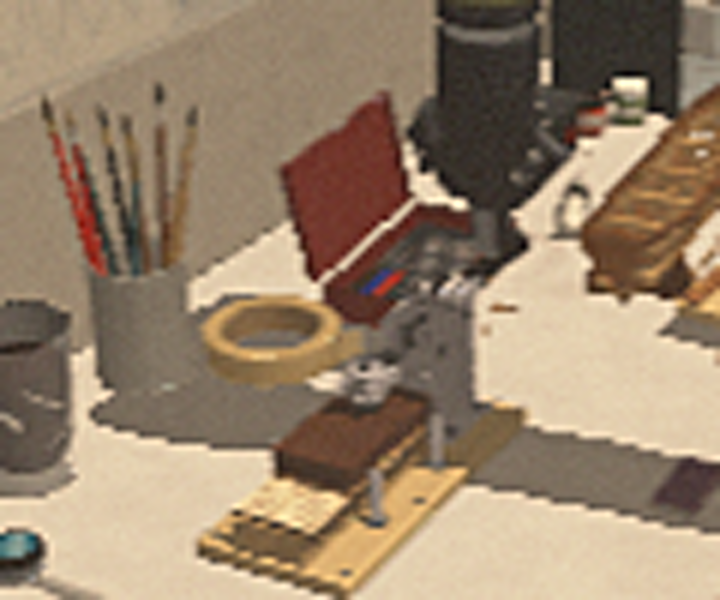

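The arm is down on the caul. The push ended against a firm stop at TCP z = 0.1008, which corresponds to a joint angle of about 1.07. I'll back off straight up and check.

```bash
python3 - <<'E'
from h import *
P=r.read_state()["tool_pos"]
r.line_to([P[0],P[1],.16],.1)
r.line_to(pp(-.02,-.10,.26),.25)
r.sleep(.3)
p=snap("wrist","w20"); np.save("w20.npy",p,allow_pickle=True)
for k in ["caul","press_foot","deck_sheet","handle_grip"]:
    for x in models.tip_of(p,k)[:1]: print(k,np.round(x["at"]),x["score"])
X=[pp(x,y,.062) for x in(-.03,.03) for y in(.033,-.077)]+[pp(x,.08,.04) for x in(-.031,.031)]
print(proj(p,X).round(0))
X=[]
for th in(0,.1): 
    y,z=hpt(th,85,4); X.append(pp(0,y,z))
print("grip j=1.05,.95",proj(p,X).round(1))
q=snap("side","s20"); f=q["frame"][120:230,280:400,::-1]; cv2.imwrite("pics/s20c.png",cv2.resize(f,None,fx=5,fy=5,interpolation=cv2.INTER_CUBIC))
X=[]
for th in(0,.1,.2):
    y,z=hpt(th,120,4); X.append(pp(0,y,z))
print("side handle end",((proj(q,X)-[280,120])*5).round(0))
q=snap("scene","c20"); f=q["frame"][150:250,220:340,::-1]; cv2.imwrite("pics/c20c.png",cv2.resize(f,None,fx=6,fy=6,interpolation=cv2.INTER_CUBIC))
print(r.read_state()["t"],r.read_state()["force"])
E
```

```text
caul [ 85. 342.] 0.96
[[310.  22.]
 [311. 150.]
 [380.  22.]
 [374. 150.]
 [309. -33.]
 [380. -33.]]
grip j=1.05,.95 [[341.9 306.4]
 [342.4 310.7]]
side handle end [[323. 459.]
 [323. 441.]
 [323. 422.]]
42.4333 [-0.634846   -0.69198326  0.02671245]
```

View pics/w20.png

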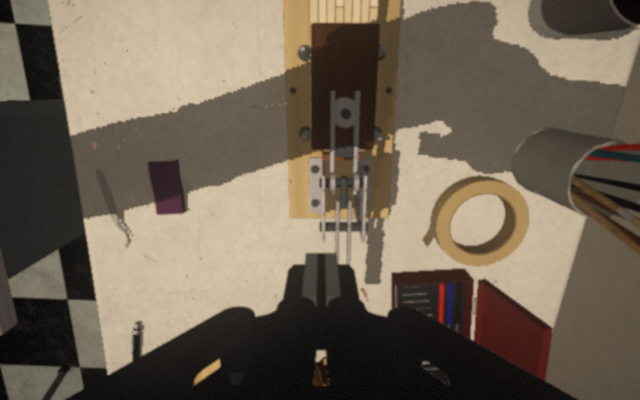

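View pics/c20c.png

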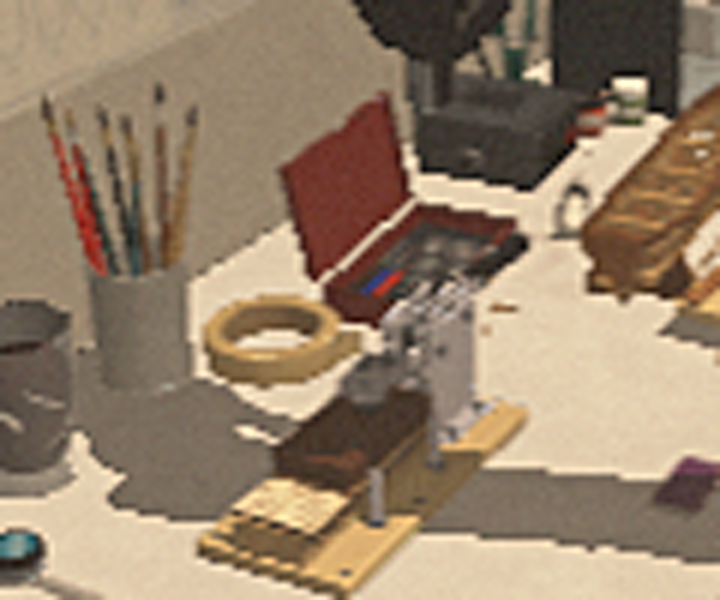

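View pics/s20c.png

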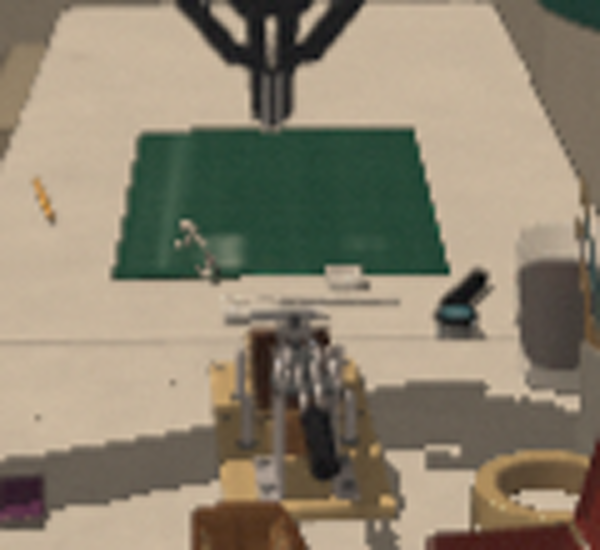

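The handle's end shows at crop (322,463) against a predicted (323,459) for level, so it stayed locked. The foot bears on the caul at about (112,345) in w20, caul and sheet are where predicted, and the gripper is clear. Handing in.

```bash
python3 - <<'E'
from plant import r
print(r.sign_off()); print(r.read_state()["t"])
E
```

```text
the job is handed in; nothing more can be done
None
the job is handed in; nothing more can be done
```

I finished the whole sequence and handed the job in at about 42 s of the 72 s allowed. The hand-in reports no verdict.

**What I did**
- **Sheet:** I pushed it about 75 mm out of the channel with the shut fingers, to roughly 58 mm of overhang. I then gripped it by its long sides and laid it on the press bed, releasing only after contact.
- **Caul:** I set it on the sheet between the dowels, also releasing only after contact.
- **Clamp:** I pushed the handle down along its arc to a firm stop.

**Last checks**
- **Heights:** The sheet touched down with its underside at z ≈ 0.0366 m (bed 0.036). The caul's underside was at about 0.040 m, which is its seat height.
- **Positions:** The caul is about 4 mm from its seat, well within the 32 mm allowed. The sheet's middle is within about 2 mm of the bed's. The last pictures match the predicted outlines of both.
- **Handle:** It stayed level after I let go (end seen at (322,463), predicted (323,459)). From the fingertip height at the stop, the joint is at about 1.07 rad. The foot can be seen resting on the caul.

**Problems and gaps**
- **Refused grip:** The first straight-down grip on the sheet was refused because of the joint range. I gripped with the tool tilted 5° about the jaw axis instead.
- **Foot force:** I had no way to measure it, so the 2 N requirement is inferred from the lock.
- **Networks:** They gave no reading for the foot, the sheet or the handle grip in the last wrist picture. I compared the sheet and handle with their projected positions instead, and judged the foot by eye.
- **Bystanders:** I did no measured position check on them. The sanding block looked unmoved in the pictures, and I worked away from the side cutters and spectacles.

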